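Height check of three bearing blocks under a bridge gauge

TASK

One of the three cast bearing blocks standing in front of the bridge gauge is too tall. Push each block in turn along the gauge plate under the fixed bar until more than half of it stands out on the far side, or until it stops against the bar: feel for that and never force a block against the bar. Leave the two that clear standing under the bar, and pick up the one that stopped and set it down upright, not dropped, in the shallow tray.

Things in the scene. Friction and masses are not known exactly. Their poses are not given: they have to be found in the camera images.
- gauge: Bridge gauge, rigid and fixed to the bench: steel base plate 10 mm thick, two pillars, a cross bar. Origin on the plate's underside, straight below the bar's middle; x = pushing direction (away from the robot), y along the bar, z up. Plate x -165 to +115, y -176 to +176 mm; 300 mm free between the pillars (at y -162 and +162 mm). Highest point (screws on the bar's ends) 73 mm above the bench.
- bridge_bar: The gauge's fixed steel cross bar, 14 mm along x, 352 mm along y, 12 mm high, square edges. Origin at the middle of its underside, 46 mm above the plate's top (56 mm above the bench); axes as the gauge. It does not give. More than 30 N between a block and the bar counts as forcing, a knock included: a block arriving at 50 mm/s knocks with about 20 N.
- casting_1: Cast aluminium bearing block, 96 mm long (its x), foot 60 mm wide and 9 mm high, above it 44 mm wide with flat sides and square flat ends, 0.4 to 0.75 kg. Origin: centre of its underside, z up. The three stand on the plate, front ends 12 to 45 mm before the bar, in lanes about 95 mm apart in any order. They look alike: two are 44.5 mm high and clear the bar, one is 48.5 mm high (not told which).
- casting_2: Cast aluminium bearing block, 96 mm long (its x), foot 60 mm wide and 9 mm high, above it 44 mm wide with flat sides and square flat ends, 0.4 to 0.75 kg. Origin: centre of its underside, z up. See casting_1. A block slides along the plate under a steady push of about 1 to 4 N.
- casting_3: Cast aluminium bearing block, 96 mm long (its x), foot 60 mm wide and 9 mm high, above it 44 mm wide with flat sides and square flat ends, 0.4 to 0.75 kg. Origin: centre of its underside, z up. See casting_1.
- tray: Shallow grey sheet-metal tray for rejects, fixed to the bench left of the gauge, 190 (x) x 150 (y) mm outside, 31 mm high over its rolled rim, walls about 5 mm at the rim. Origin at the centre of its underside; its inner floor is 3 mm above that.

How it is judged:
On the way:
1. the block that is too tall has been pushed up against the bar and has stopped there (((contact force between casting_1 and bridge_bar above 1.5 N and z of casting_1 in the frame of gauge below 0.014 m and x of casting_1 in the frame of gauge below -0.04 m) or (contact force between casting_2 and bridge_bar above 1.5 N and z of casting_2 in the frame of gauge below 0.014 m and x of casting_2 in the frame of gauge below -0.04 m) or (contact force between casting_3 and bridge_bar above 1.5 N and z of casting_3 in the frame of gauge below 0.014 m and x of casting_3 in the frame of gauge below -0.04 m))), for 0.02 s.
At the end, for the whole second after the job is handed in: The two blocks that clear stand at rest on the plate under the bar, more than half out beyond it (centre 6 to 45 mm past the bar's centre line); the too-tall block stands upright (within 0.06 rad), at rest and released, on the tray's floor (((x of casting_1 in the frame of tray between -0.085 and 0.085 m and y of casting_1 in the frame of tray between -0.065 and 0.065 m and z of casting_1 in the frame of tray below 0.007 m and x of casting_2 in the frame of gauge between 0.006 and 0.045 m and z of each of casting_2, casting_3 in the frame of gauge below 0.013 m and x of casting_3 in the frame of gauge between 0.006 and 0.045 m) or (x of casting_2 in the frame of tray between -0.085 and 0.085 m and y of casting_2 in the frame of tray between -0.065 and 0.065 m and z of casting_2 in the frame of tray below 0.007 m and x of casting_1 in the frame of gauge between 0.006 and 0.045 m and z of each of casting_1, casting_3 in the frame of gauge below 0.013 m and x of casting_3 in the frame of gauge between 0.006 and 0.045 m) or (x of casting_3 in the frame of tray between -0.085 and 0.085 m and y of casting_3 in the frame of tray between -0.065 and 0.065 m and z of casting_3 in the frame of tray below 0.007 m and x of casting_1 in the frame of gauge between 0.006 and 0.045 m and z of each of casting_1, casting_2 in the frame of gauge below 0.013 m and x of casting_2 in the frame of gauge between 0.006 and 0.045 m)) and angle between each of casting_1, casting_2, casting_3's own z axis and vertical below 0.06 rad and linear speed of each of casting_1, casting_2, casting_3 below 0.02 m/s); the robot touches nothing.
It fails at once if a block is forced or knocked against the bar with more than 30 N (contact force between any of casting_1, casting_2, casting_3 and bridge_bar above 30 N).
It fails at once if a block is dropped or slammed into the tray (more than 60 N) (contact force between any of casting_1, casting_2, casting_3 and tray above 60 N).
It also fails if it takes over 72 s, if anything falls off the work surface, if the arm or the gripper's body presses on something with over 40 N, if the wrist force passes 120 N, or if a joint passes its speed limit or range.

ROBOT

A 6-joint arm with a two-finger parallel gripper is mounted at the origin on a cart in front of the work surface, level with it; the furniture and walls round the work are solid. World frame = base frame: x ahead of the robot, y to its left, z up, the work surface at z = 0. Lengths are in m, angles in rad, forces in N, time in s.
With the tool pointing down it reaches from about 0.3 to 0.75 m from the base axis. Payload 8.5 kg.
Tool frame: the origin (TCP) lies between the finger pads; the fingertips stand 14 mm ahead of it and the grasp point (between the pads) lies 5 mm behind it; z points along the fingers, y is the line along which they close (so a half turn about z gives the same grasp; the last joint's range is limited). The gripper opens to 85 mm and grips with 20 to 120 N. Pads are 22 mm wide; open, the fingers measure 114 mm over their backs; the gripper's body (76 mm by 85 mm) begins 54 mm behind the grasp point. The pads swing forward as they close: fully open they stand 13 mm farther back than shut.
Start: joints at [0.896, 0.381, 1.297, -0, 1.464, -0.215], TCP at [0.244, 0.493, 0.245] pointing down, gripper open.
Joint ranges: [-3.11, 3.11], [-0.89, 2.33], [0.22, 2.48], [-1.42, 4.56], [0.17, 2.85], [-2.88, 2.88]. Speed limits (rad/s): [2.39, 2.39, 3.14, 3.14, 3.14, 3.14].

INTERFACE

Orientations are given as a rotation vector (axis times angle).
In Python, from cell import readout, grab_frame, finish_job, spot_in gives the robot as it stands.
- The arm moves only by the tool apply_moves, never from a script. Its arguments are lists of equal length, an entry for each row: "jaw": the closure, from 0 (fully open) to 1 (shut); "slide": the shift along the tool's x, y, z in units of 25 mm (1.0 is 25 mm), a list of three; "dr": the turn, a rotation vector about the tool's x, y, z in degrees, a list of three. In form: {"jaw": [jaw, ...], "slide": [[dx, dy, dz], ...], "dr": [[ax, ay, az], ...]}. A call has 1 to 5 rows; each row is the pose to reach, as a shift and turn from the pose commanded when the call began, along the tool's axes at that moment; what a row does not reach only later rows make up. A row lasts 1/8 s, in which the tool goes at most 62.5 mm and 10.7 degrees, less where a joint would pass 70% of its speed; a pose out of reach is approached as far as the arm can. A call with a gripper value outside its range is refused whole. The fingers move at their own pace and stop on an object; "force" is the grip in N (left out, the last holds). Time passes only in rows, so rows that repeat a pose let the fingers close. It gives the time, the measured TCP pose, the force, the opening and the grip force at its end, in the units of the state.
- readout.observe(): the state, without advancing time (a new reading comes with each control period).
- grab_frame(name): name is "scene" or "side" or "wrist"; returns a dict with "img" (384x512x3 uint8, red, green, blue), "mtx" (3x3 intrinsics, pixels), "rvec" (rotation vector, rad) and "tvec" (3), from world to camera coordinates, as OpenCV has them. Camera axes: x right, y down, z forward; pixel columns grow to the right and rows downward; lengths in m; the calibration is good to about 2 mm. A picture is of the moment at which its call begins. There is no depth.
- finish_job(): hands the job in; it is judged then, once.
Trained networks look in the newest picture that a camera, given by its name, has taken for a name from the list of things; names that differ only in an ending like _2 or _b are one class to them, and where a whole thing is asked for, a point or a joint stands for the part that bears it (a point fixed in the world has none). Each returns a list of dicts, best first, with "p" (0 to 1); they miss things now and then, are a little off and sometimes report something else, mostly with a low value. They report only what shows in the picture. A call takes as long as a camera call.
- spot_in(query, camera): "bbox" ([left, top, right, bottom] in pixels, round what is visible of it).
The state is a dict: "t": time; "qpos": joint angles; "dq": joint speeds; "joint_efforts": joint torques, N m; "tool_pos": TCP position; "orientation": TCP orientation; "ft_force": force on the tool from outside, world axes, zero at the start; "moment": the same for the moment, N m; "gripper_width": finger opening in m; "grip_force": force on a finger pad.
Only numpy, scipy, OpenCV 4.12 (cv2) and the standard library are available. Lean on these libraries where they do the work, as an engineer would, in place of code of your own. Each camera call takes 0.05 s, during which the arm holds its last target. There are 200 camera calls.

## Working session

There is one attempt and no reset: what is moved stays moved. The work goes in short steps, Python scripts to look and compute and a tool call to move; the robot and the scene stay as the last step left them, time stands still between calls to the robot, and variables do not carry over. Pictures are saved under pics/ and viewed, at most 10 in all, crops included, and the job is handed in when it is done.

Besides the shell and the picture viewer there is one more tool, called after "Emit:" as name(argument=value, ...) on one line, values as JSON. apply_moves: Moves the arm, as the interface text tells. Its arguments: {"type":"object","properties":{"jaw":{"type":"array","items":{"type":"number"}},"slide":{"type":"array","items":{"type":"array","items":{"type":"number"}}},"dr":{"type":"array","items":{"type":"array","items":{"type":"number"}}},"force":{"type":"number"}},"required":["jaw","slide","dr"]}

```bash
mkdir -p pics; ls
python3 - <<'E'
from cell import readout, grab_frame, spot_in
import cv2,numpy as np
s=readout.observe();print({k:np.round(v,3) for k,v in s.items()})
ims=[]
for c in ["scene","side","wrist"]:
    f=grab_frame(c); ims.append(f["img"])
    R=cv2.Rodrigues(np.array(f["rvec"]))[0]; print(c,np.round(-R.T@np.array(f["tvec"]).ravel(),3), np.round(R[2],2),f["mtx"][0][0])
    for q in ["gauge","bridge_bar","casting_1","tray"]:
        print(q,[(np.round(d["bbox"]),round(d["p"],2)) for d in spot_in(q,c)[:5]])
cv2.imwrite("pics/a.png",cv2.cvtColor(cv2.resize(ims[0],(800,600)),cv2.COLOR_RGB2BGR))
cv2.imwrite("pics/b.png",cv2.cvtColor(np.hstack([cv2.resize(i,(400,300)) for i in ims[1:]]),cv2.COLOR_RGB2BGR))
E
```

```text
pics
{'t': np.float64(0.0), 'qpos': array([ 0.896,  0.381,  1.298,  0.   ,  1.464, -0.215]), 'dq': array([-0.   , -0.   , -0.001,  0.001, -0.   , -0.001]), 'joint_efforts': array([ 2.0000e-03, -4.4847e+01, -2.3128e+01, -0.0000e+00,  5.0000e-03,
       -0.0000e+00]), 'tool_pos': array([0.244, 0.493, 0.245]), 'orientation': array([-7.160e-01, -3.058e+00,  2.000e-03]), 'ft_force': array([-0.53 ,  0.317, -0.279]), 'moment': array([ 0.031,  0.015, -0.009]), 'grip_force': np.float64(0.0), 'gripper_width': np.float64(0.086)}
scene [ 0.046 -0.213  0.818] [ 0.54  0.35 -0.77] 352.74960013806793
gauge [(array([223., 179., 378., 300.]), 0.87), (array([251., 185., 377., 242.]), 0.62)]
bridge_bar [(array([251., 184., 373., 239.]), 0.65)]
casting_1 [(array([315., 237., 345., 282.]), 0.94), (array([280., 222., 314., 265.]), 0.84), (array([247., 211., 280., 249.]), 0.58)]
tray [(array([122., 160., 207., 227.]), 0.7)]
side [ 0.292 -0.813  0.553] [ 0.25  0.85 -0.46] 377.3627955053241
gauge [(array([207., 180., 357., 289.]), 0.75)]
bridge_bar [(array([259., 181., 317., 250.]), 0.8)]
casting_1 [(array([231., 207., 272., 242.]), 0.9), (array([224., 196., 260., 225.]), 0.74), (array([244., 233., 289., 273.]), 0.58)]
tray [(array([182., 155., 240., 182.]), 0.93)]
wrist [0.179 0.525 0.374] [ 0.25 -0.13 -0.96] 271.0848547082005
gauge []
bridge_bar [(array([186., 262., 295., 326.]), 0.72)]
casting_1 []
tray [(array([187., 264., 297., 325.]), 0.79)]
```

View pics/a.png

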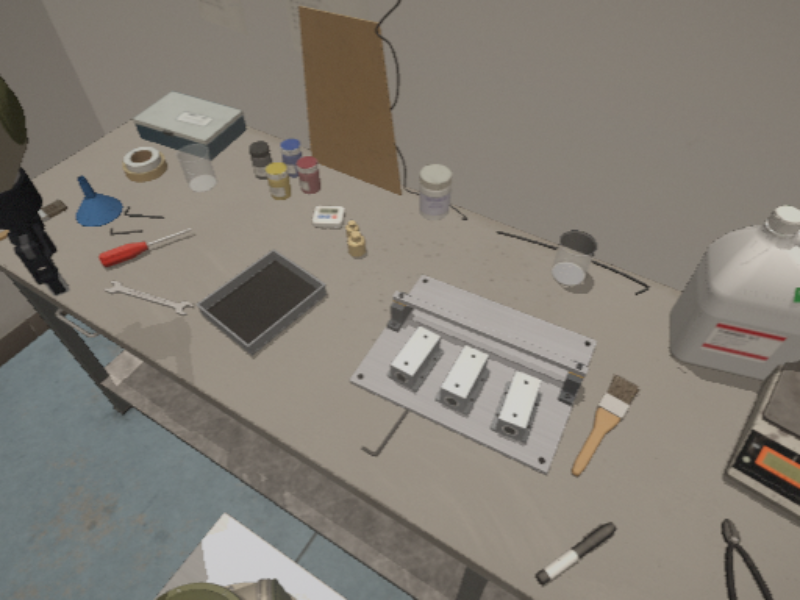

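View pics/b.png

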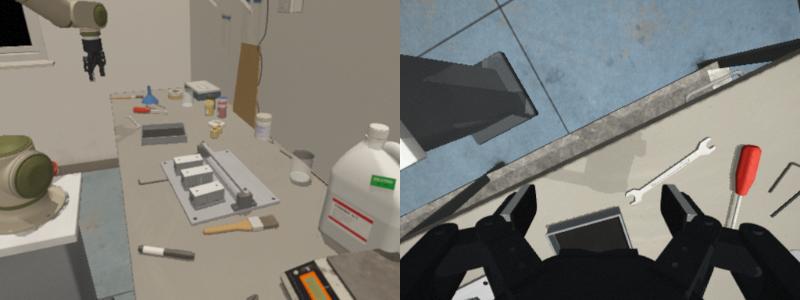

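The scene view shows the plate with corners at about (352,380), (545,467), (594,345) and (423,278) in the 800x600 picture. The three blocks stand in front of the bar, and the tray is at (262,300).

```bash
cat > h.py <<'E'
import cv2,numpy as np
from cell import readout, grab_frame, spot_in, finish_job
def ray(f,px,z):
    R=cv2.Rodrigues(np.array(f["rvec"],float))[0];t=np.array(f["tvec"],float).ravel();c=-R.T@t
    d=R.T@np.linalg.inv(np.array(f["mtx"]))@np.array([px[0],px[1],1.]);return c+d*(z-c[2])/d[2]
def proj(f,P):
    return cv2.projectPoints(np.array(P,float).reshape(-1,1,3),np.array(f["rvec"],float),np.array(f["tvec"],float),np.array(f["mtx"],float),None)[0][:,0]
def pic(img,box,name):
    l,t,r,b=box;c=img[t:b,l:r];k=min(800/(r-l),600/(b-t));cv2.imwrite(name,cv2.cvtColor(cv2.resize(c,None,fx=k,fy=k,interpolation=cv2.INTER_CUBIC),cv2.COLOR_RGB2BGR));print(name,"scale",k,"off",l,t)
E
python3 - <<'E'
from h import *
f=grab_frame("scene");g=grab_frame("side")
s=1.5625
for n,p in zip(["nl","nr","fr","fl"],[(352,380),(545,467),(594,345),(423,278)]): print(n,np.round(ray(f,np.array(p)/s,.01)[:2],4))
for n,p in zip(["near","right","far","left"],[(253,352),(326,290),(275,253),(200,303)]): print("tray",n,np.round(ray(f,np.array(p)/s,.031 if n!='near' else 0)[:2],4))
pic(f["img"],(215,170,385,300),"pics/c.png")
pic(g["img"],(200,170,365,295),"pics/d.png")
E
```

```text
nl [0.4308 0.1247]
nr [ 0.4577 -0.2152]
fr [ 0.7178 -0.2024]
fl [0.6993 0.1399]
tray near [0.3902 0.3155]
tray right [0.5594 0.2727]
tray far [0.5859 0.4205]
tray left [0.41   0.4552]
pics/c.png scale 4.615384615384615 off 215 170
pics/d.png scale 4.8 off 200 170
```

View pics/c.png

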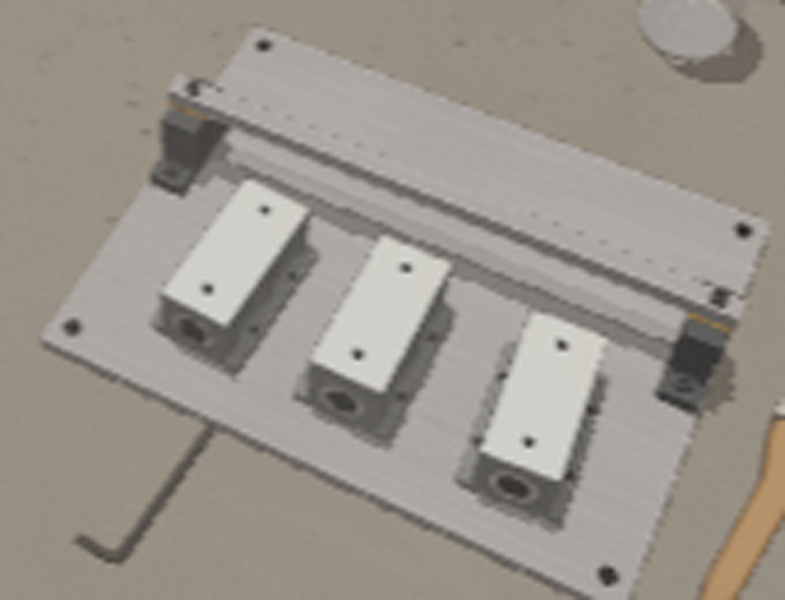

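View pics/d.png

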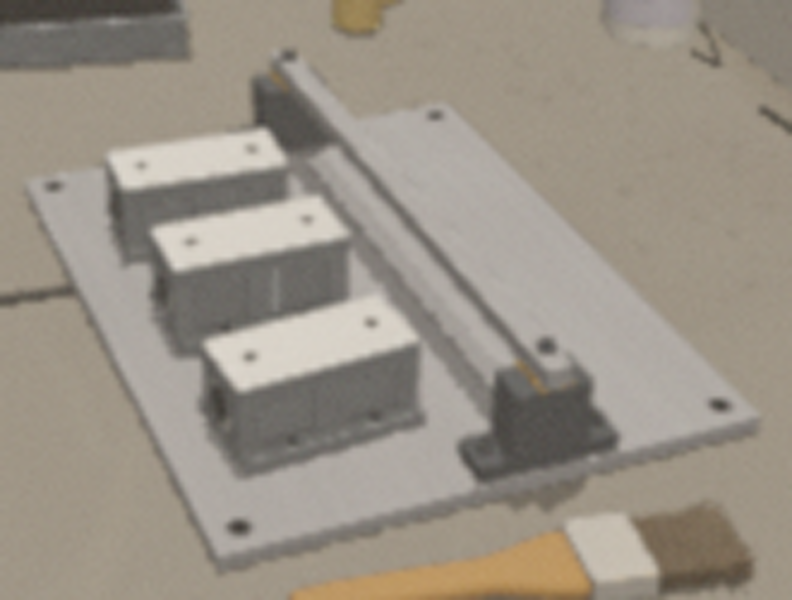

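The crops show the top corners of all three blocks and the plate corners in both views. I'll fit poses to them jointly.

```bash
cat > fit.py <<'E'
from h import *
from scipy.optimize import least_squares
f=grab_frame("scene");g=grab_frame("side")
S=lambda L:np.array(L)/4.615385+[215,170]
D=lambda L:np.array(L)/4.8+[200,170]
def fit(name,P,views,x0):
    P=np.array(P,float)
    def w(v): c,s=np.cos(v[2]),np.sin(v[2]);return np.c_[c*P[:,0]-s*P[:,1]+v[0],s*P[:,0]+c*P[:,1]+v[1],P[:,2]]
    r=least_squares(lambda v:np.concatenate([(proj(F,w(v))-m).ravel() for F,m in views]),x0,loss="soft_l1")
    print(name,np.round([*r.x[:2],np.degrees(r.x[2])],4),"rms px",np.round(np.sqrt(np.mean(r.fun**2)),2));return r.x
G=fit("gauge",[(-.165,.176,.01),(-.165,-.176,.01),(.115,-.176,.01),(.115,.176,.01)],
 [(f,np.vstack([S([(42,343)]),[(545/1.5625,465/1.5625)],S([(768,225),(258,28)])])),(g,D([(28,180),(220,555),(758,415),(440,105)]))],[.6,-.04,.05])
h=.056;T=[(-.048,.022,h),(-.048,-.022,h),(.048,-.022,h),(.048,.022,h)]
for n,a,b in [("A",[(162,292),(222,326),(310,212),(250,180)],[(108,152),(118,192),(288,158),(268,130)]),
 ("B",[(312,360),(382,392),(452,265),(382,237)],[(152,228),(175,270),(350,237),(322,198)]),
 ("C",[(483,448),(562,480),(606,342),(538,313)],[(205,340),(240,390),(420,345),(380,298)])]:
    v=fit(n,T,[(f,S(a)),(g,D(b))],[.5,-.04,.0])
    c,s=np.cos(G[2]),np.sin(G[2]);d=v[:2]-G[:2];print("  in gauge",np.round([c*d[0]+s*d[1],-s*d[0]+c*d[1],np.degrees(v[2]-G[2])],4))
fit("tray",[(.095,-.075,.031),(.095,.075,.031),(-.095,.075,.031)],[(f,np.array([(326,290),(275,253),(200,303)])/1.5625)],[.48,.36,0.1])
E
python3 fit.py
```

```text
gauge [ 0.6025 -0.0353  3.7019] rms px 1.59
A [ 0.5126  0.0464 -1.6111] rms px 0.62
  in gauge [-0.0844  0.0873 -5.313 ]
B [ 0.519  -0.042   2.6267] rms px 0.5
  in gauge [-0.0838 -0.0013 -1.0751]
C [ 0.5193 -0.142   6.5181] rms px 0.83
  in gauge [-0.0899 -0.101   2.8162]
tray [  0.4825   0.3654 -11.7274] rms px 1.07
```

Emit:
apply_moves(jaw=[1, 1, 1, 1, 1], slide=[[-7.5, -6.2, 0], [-7.5, -6.2, 0], [-7.5, -6.2, 0], [-7.5, -6.2, 0], [-7.5, -6.2, 0]], dr=[[0, 0, -25], [0, 0, -25], [0, 0, -25], [0, 0, -25], [0, 0, -25]])

```text
t: 1.58
tool_pos: [0.3446, 0.268, 0.2455]
orientation: [0.045, 3.141, -0.0]
ft_force: [0.2, 0.7, 0.1]
gripper_width: 0.0003
grip_force: 0.0
```

Emit:
apply_moves(jaw=[1, 1, 1, 1, 1], slide=[[-4.2, -8.8, 1.8], [-4.2, -8.8, 1.8], [-4.2, -8.8, 1.8], [-4.2, -8.8, 1.8], [-4.2, -8.8, 1.8]], dr=[[0, 0, 0], [0, 0, 0], [0, 0, 0], [0, 0, 0], [0, 0, 0]])

```text
t: 2.2
tool_pos: [0.4443, 0.046, 0.1995]
orientation: [-0.044, -3.14, -0.0]
ft_force: [0.5, 0.2, 0.0]
gripper_width: -0.0002
grip_force: 0.0
```

Run:
```python
from h import *
s=readout.observe();print({k:np.round(s[k],4) for k in ["t","tool_pos","orientation","ft_force","gripper_width"]})
f=grab_frame("wrist")
print([(np.round(d["bbox"]),round(d["p"],2)) for d in spot_in("casting_1","wrist")])
pic(f["img"],(0,0,512,384),"pics/e.png")
```

```text
{'t': np.float64(2.2), 'tool_pos': array([0.4443, 0.046 , 0.1995]), 'orientation': array([-0.0438, -3.1403, -0.    ]), 'ft_force': array([0.5494, 0.1557, 0.0483]), 'gripper_width': np.float64(-0.0002)}
[(array([230., 190., 282., 240.]), 0.98), (array([ 55., 194., 141., 288.]), 0.85), (array([150., 197., 215., 274.]), 0.75)]
pics/e.png scale 1.5625 off 0 0
```

View pics/e.png

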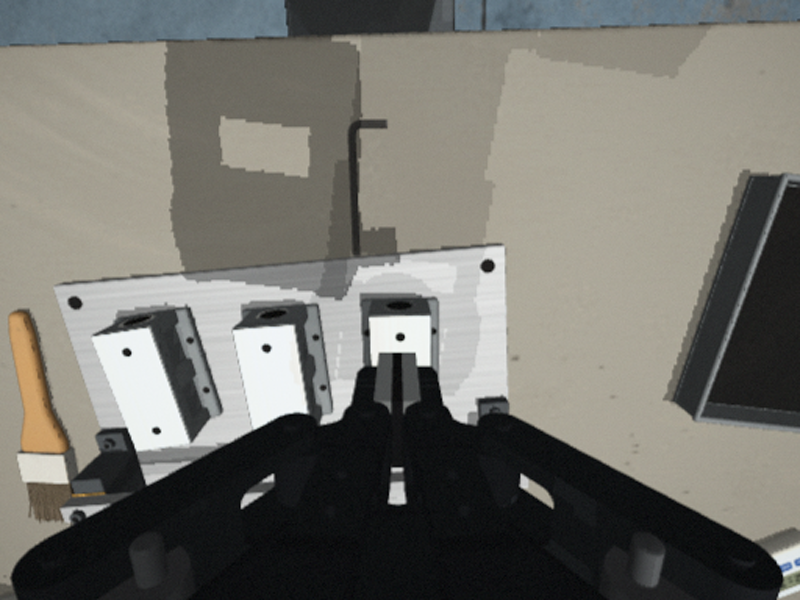

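The wrist view (top = toward the robot) shows A's rear top edge at (370–433, 317). The rear plate corners are at (55,285) and (502,245).

Run:
```python
from h import *
f=grab_frame("wrist")
for n,p,z in [("plate nr",(55,285),.01),("plate nl",(503,245),.01),("A foot",(361,296),.01),("A foot",(438,298),.01),("A top",(370,316),.056),("A top",(433,316),.056),("B top",(234,330),.056),("B top",(293,325),.056),("C top",(94,337),.056),("C top",(150,327),.056)]:
    print(n,np.round(ray(f,np.array(p)/1.5625,z)[:2],4))
def w(c,P):
    a=np.radians(c[2]);return [(c[0]+np.cos(a)*x-np.sin(a)*y,c[1]+np.sin(a)*x+np.cos(a)*y,z) for x,y,z in P]
for n,c in [("A",(.5126,.0464,-1.6)),("B",(.519,-.042,2.6)),("C",(.5193,-.142,6.5))]:
    print(n,np.round(w(c,[(-.048,-.022,.056),(-.048,.022,.056)])[0],4),np.round(w(c,[(-.048,.022,.056)])[0],4))
print(np.round(w((.6025,-.0353,3.7),[(-.165,-.176,0),(-.165,.176,0)]),4))
```

```text
plate nr [ 0.4483 -0.2167]
plate nl [0.4257 0.1305]
A foot [0.4633 0.0209]
A foot [0.4664 0.0813]
A top [0.4642 0.0307]
A top [0.4653 0.0736]
B top [ 0.472  -0.0633]
B top [ 0.4694 -0.0224]
C top [ 0.4747 -0.1607]
C top [ 0.4683 -0.1206]
A [0.464  0.0257 0.056 ] [0.4652 0.0697 0.056 ]
B [ 0.472  -0.0662  0.056 ] [ 0.4701 -0.0222  0.056 ]
C [ 0.4741 -0.1693  0.056 ] [ 0.4691 -0.1256  0.056 ]
[[ 0.4492 -0.2216  0.    ]
 [ 0.4265  0.1297  0.    ]]
```

Emit:
apply_moves(jaw=[1, 1, 1, 1, 1], slide=[[0.2, 0.15, 2.4], [0.2, 0.15, 4.8], [0.2, 0.15, 6.2], [0.2, 0.15, 6.7], [0.2, 0.15, 6.7]], dr=[[0, 0, 0], [0, 0, 0], [0, 0, 0], [0, 0, 0], [0, 0, 0]])

```text
t: 2.98
tool_pos: [0.4383, 0.053, 0.0332]
orientation: [0.035, 3.141, 0.0]
ft_force: [-0.3, 0.1, 0.4]
gripper_width: -0.0001
grip_force: 0.0
```

Emit:
apply_moves(jaw=[1, 1, 1, 1, 1], slide=[[-0.15, 0, 0], [-0.3, 0, 0], [-0.45, 0, 0], [-0.6, 0, 0], [-0.75, 0, 0]], dr=[[0, 0, 0], [0, 0, 0], [0, 0, 0], [0, 0, 0], [0, 0, 0]])

```text
t: 3.6
tool_pos: [0.4568, 0.0518, 0.0328]
orientation: [-0.037, -3.14, -0.0]
ft_force: [-2.7, 0.3, 1.6]
gripper_width: 0.0
grip_force: 1.0
```

Emit:
apply_moves(jaw=[1, 1, 1, 1, 1], slide=[[-0.12, 0, 0], [-0.24, 0, 0], [-0.36, 0, 0], [-0.48, 0, 0], [-0.6, 0, 0]], dr=[[0, 0, 0], [0, 0, 0], [0, 0, 0], [0, 0, 0], [0, 0, 0]])

```text
t: 4.22
tool_pos: [0.4721, 0.0514, 0.0327]
orientation: [-0.037, -3.141, -0.0]
ft_force: [-0.8, 0.2, -0.6]
gripper_width: -0.0001
grip_force: 0.7
```

Emit:
apply_moves(jaw=[1, 1, 1, 1, 1], slide=[[-0.05, 0, 0], [-0.1, 0, 0], [-0.15, 0, 0], [-0.2, 0, 0], [-0.24, 0, 0]], dr=[[0, 0, 0], [0, 0, 0], [0, 0, 0], [0, 0, 0], [0, 0, 0]])

```text
t: 4.85
tool_pos: [0.478, 0.0513, 0.0328]
orientation: [-0.037, -3.141, 0.0]
ft_force: [-1.3, 0.1, -0.6]
gripper_width: 0.0003
grip_force: 0.7
```

Emit:
apply_moves(jaw=[1, 1, 1, 1, 1], slide=[[-0.016, 0, 0], [-0.032, 0, 0], [-0.048, 0, 0], [-0.064, 0, 0], [-0.08, 0, 0]], dr=[[0, 0, 0], [0, 0, 0], [0, 0, 0], [0, 0, 0], [0, 0, 0]])

```text
t: 5.48
tool_pos: [0.48, 0.0512, 0.0328]
orientation: [0.037, 3.141, -0.0]
ft_force: [-0.8, 0.4, 0.0]
gripper_width: 0.0003
grip_force: 0.7
```

Emit:
apply_moves(jaw=[1, 1, 1, 1], slide=[[-0.016, 0, 0], [-0.032, 0, 0], [-0.048, 0, 0], [-0.064, 0, 0]], dr=[[0, 0, 0], [0, 0, 0], [0, 0, 0], [0, 0, 0]])

```text
t: 5.98
tool_pos: [0.4816, 0.0512, 0.0328]
orientation: [0.037, 3.141, -0.0]
ft_force: [-0.9, -0.4, 0.1]
gripper_width: -0.0001
grip_force: 0.8
```

Emit:
apply_moves(jaw=[1, 1, 1, 1], slide=[[-0.016, 0, 0], [-0.032, 0, 0], [-0.048, 0, 0], [-0.064, 0, 0]], dr=[[0, 0, 0], [0, 0, 0], [0, 0, 0], [0, 0, 0]])

```text
t: 6.48
tool_pos: [0.4832, 0.0512, 0.0328]
orientation: [0.037, 3.141, 0.0]
ft_force: [-2.4, 0.5, -0.6]
gripper_width: 0.0
grip_force: 0.8
```

Emit:
apply_moves(jaw=[1, 1], slide=[[-0.016, 0, 0], [-0.032, 0, 0]], dr=[[0, 0, 0], [0, 0, 0]])

```text
t: 6.72
tool_pos: [0.484, 0.0512, 0.0328]
orientation: [0.037, 3.141, 0.0]
ft_force: [-1.5, 0.1, -0.9]
gripper_width: 0.0
grip_force: 0.8
```

Emit:
apply_moves(jaw=[1, 1, 1, 1], slide=[[-0.016, 0, 0], [-0.032, 0, 0], [-0.048, 0, 0], [-0.064, 0, 0]], dr=[[0, 0, 0], [0, 0, 0], [0, 0, 0], [0, 0, 0]])

```text
t: 7.22
tool_pos: [0.4856, 0.0511, 0.0328]
orientation: [-0.037, -3.141, -0.0]
ft_force: [-1.2, -0.2, 0.2]
gripper_width: -0.0
grip_force: 0.8
```

Emit:
apply_moves(jaw=[1, 1, 1, 1], slide=[[-0.016, 0, 0], [-0.032, 0, 0], [-0.048, 0, 0], [-0.064, 0, 0]], dr=[[0, 0, 0], [0, 0, 0], [0, 0, 0], [0, 0, 0]])

```text
t: 7.72
tool_pos: [0.4872, 0.0511, 0.0328]
orientation: [0.037, 3.141, -0.0]
ft_force: [-1.9, -0.2, -0.3]
gripper_width: 0.0002
grip_force: 0.9
```

Run:
```python
from h import *
f=grab_frame("side")
pic(f["img"],(210,170,330,260),"pics/g.png")
f=grab_frame("scene");i=f["img"];print(readout.observe()["ft_force"])
```

```text
pics/g.png scale 6.666666666666667 off 210 170
[-1.3111356  -0.9130702  -0.42619024]
```

View pics/g.png

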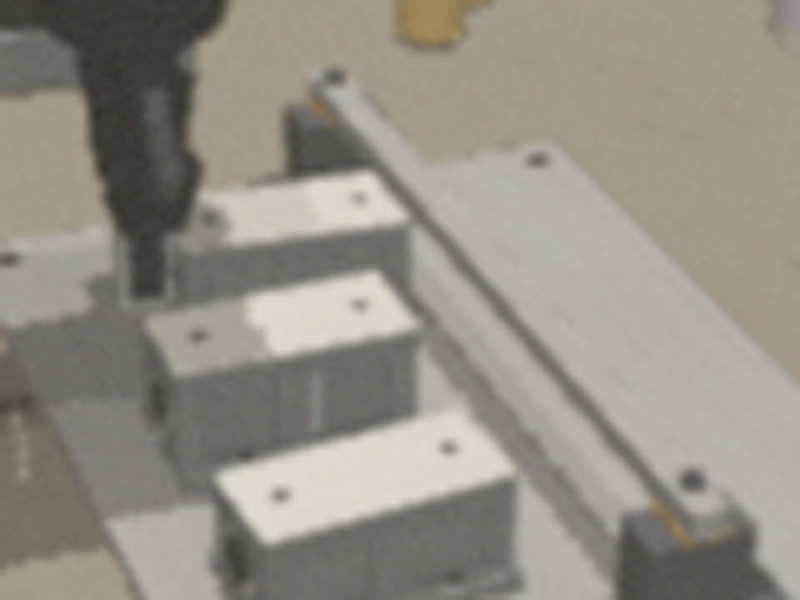

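Block A's front edge is at about (405,215), right at the bar. I'll keep creeping forward.

Emit:
apply_moves(jaw=[1, 1, 1, 1], slide=[[-0.016, 0, 0], [-0.032, 0, 0], [-0.048, 0, 0], [-0.064, 0, 0]], dr=[[0, 0, 0], [0, 0, 0], [0, 0, 0], [0, 0, 0]])

```text
t: 8.32
tool_pos: [0.4888, 0.051, 0.0328]
orientation: [-0.037, -3.141, -0.0]
ft_force: [-1.6, -0.1, 0.2]
gripper_width: 0.0002
grip_force: 0.9
```

Emit:
apply_moves(jaw=[1, 1, 1, 1], slide=[[-0.016, 0, 0], [-0.032, 0, 0], [-0.048, 0, 0], [-0.064, 0, 0]], dr=[[0, 0, 0], [0, 0, 0], [0, 0, 0], [0, 0, 0]])

```text
t: 8.82
tool_pos: [0.4904, 0.051, 0.0328]
orientation: [0.037, 3.141, -0.0]
ft_force: [-2.0, 0.4, 0.5]
gripper_width: -0.0004
grip_force: 0.9
```

Emit:
apply_moves(jaw=[1, 1, 1, 1, 1], slide=[[-0.016, 0, 0], [-0.032, 0, 0], [-0.048, 0, 0], [-0.064, 0, 0], [-0.08, 0, 0]], dr=[[0, 0, 0], [0, 0, 0], [0, 0, 0], [0, 0, 0], [0, 0, 0]])

```text
t: 9.45
tool_pos: [0.4924, 0.0509, 0.0328]
orientation: [0.037, 3.141, -0.0]
ft_force: [-1.6, 0.2, 0.8]
gripper_width: 0.0
grip_force: 0.9
```

Emit:
apply_moves(jaw=[1, 1, 1, 1, 1], slide=[[-0.02, 0, 0], [-0.04, 0, 0], [-0.06, 0, 0], [-0.08, 0, 0], [-0.1, 0, 0]], dr=[[0, 0, 0], [0, 0, 0], [0, 0, 0], [0, 0, 0], [0, 0, 0]])

```text
t: 10.07
tool_pos: [0.4949, 0.0509, 0.0328]
orientation: [-0.037, -3.141, -0.0]
ft_force: [-1.3, -0.0, 0.2]
gripper_width: 0.0003
grip_force: 0.9
```

Run:
```python
from h import *
f=grab_frame("scene");g=grab_frame("side")
a=cv2.resize(f["img"][185:260,240:320],(400,375),interpolation=3);b=cv2.resize(g["img"][185:260,225:305],(400,375),interpolation=3)
pic(np.hstack([a,b]),(0,0,800,375),"pics/i.png")
```

```text
pics/i.png scale 1.0 off 0 0
```

View pics/i.png

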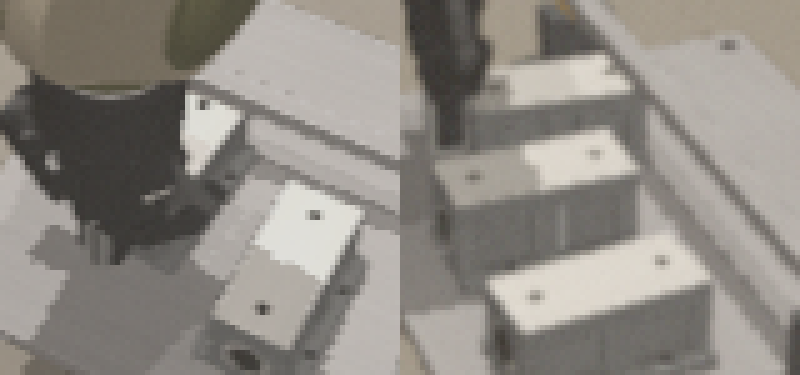

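The side view shows A's front edge cut off by the bar, so it has gone under and clears. I'll push it on.

Emit:
apply_moves(jaw=[1, 1, 1, 1, 1], slide=[[-0.16, 0, 0], [-0.4, 0, 0], [-0.64, 0, 0], [-0.9, 0, 0], [-1.15, 0, 0]], dr=[[0, 0, 0], [0, 0, 0], [0, 0, 0], [0, 0, 0], [0, 0, 0]])

```text
t: 10.8
tool_pos: [0.5241, 0.0502, 0.0328]
orientation: [0.037, 3.141, -0.0]
ft_force: [-1.4, -0.2, 0.0]
gripper_width: -0.0001
grip_force: 0.8
```

Emit:
apply_moves(jaw=[1, 1, 1, 1, 1], slide=[[-0.25, 0, 0], [-0.5, 0, 0], [-0.75, 0, 0], [-1, 0, 0], [-1.2, 0, 0]], dr=[[0, 0, 0], [0, 0, 0], [0, 0, 0], [0, 0, 0], [0, 0, 0]])

```text
t: 11.42
tool_pos: [0.554, 0.0495, 0.0328]
orientation: [0.037, 3.141, -0.0]
ft_force: [-1.4, -0.5, 1.0]
gripper_width: -0.0002
grip_force: 0.9
```

Emit:
apply_moves(jaw=[1, 1, 1, 1, 1], slide=[[1.4, 0, 0], [3, 0, -2], [4.15, -1.5, -3], [4.15, -3.8, -3], [4.15, -3.8, -2]], dr=[[0, 0, 0], [0, 0, -4], [0, 0, -4], [0, 0, -4], [0, 0, -4]])

```text
t: 12.05
tool_pos: [0.4494, -0.0467, 0.0844]
orientation: [-0.065, 3.134, -0.005]
ft_force: [-0.3, 0.9, -0.7]
gripper_width: 0.0002
grip_force: 0.0
```

Emit:
apply_moves(jaw=[1, 1, 1, 1, 1], slide=[[0, 0, 1.5], [0, 0, 2], [-0.15, 0, 2], [-0.3, 0, 2], [-0.4, 0, 2]], dr=[[0, 0, 0], [0, 0, 0], [0, 0, 0], [0, 0, 0], [0, 0, 0]])

```text
t: 12.68
tool_pos: [0.4585, -0.0426, 0.0337]
orientation: [-0.073, 3.139, -0.001]
ft_force: [-0.7, 0.1, 0.8]
gripper_width: -0.0001
grip_force: 0.0
```

Emit:
apply_moves(jaw=[1, 1, 1, 1, 1], slide=[[-0.12, 0, 0], [-0.24, 0, 0], [-0.36, 0, 0], [-0.48, 0, 0], [-0.6, 0, 0]], dr=[[0, 0, 0], [0, 0, 0], [0, 0, 0], [0, 0, 0], [0, 0, 0]])

```text
t: 13.3
tool_pos: [0.4723, -0.0417, 0.0336]
orientation: [0.073, -3.14, 0.0]
ft_force: [-5.1, -1.3, 7.7]
gripper_width: -0.0002
grip_force: 2.0
```

Emit:
apply_moves(jaw=[1, 1, 1, 1, 1], slide=[[-0.06, 0, 0], [-0.12, 0, 0], [-0.18, 0, 0], [-0.22, 0, 0], [-0.25, 0, 0]], dr=[[0, 0, 0], [0, 0, 0], [0, 0, 0], [0, 0, 0], [0, 0, 0]])

```text
t: 13.92
tool_pos: [0.4785, -0.0415, 0.0336]
orientation: [0.073, -3.14, 0.0]
ft_force: [-5.3, 0.4, 7.8]
gripper_width: 0.0001
grip_force: 2.0
```

Emit:
apply_moves(jaw=[1, 1, 1, 1, 1], slide=[[0.15, 0, 0], [0.15, 0, 0], [0.08, 0, 0], [0.0, 0, 0], [-0.03, 0, 0]], dr=[[0, 0, 0], [0, 0, 0], [0, 0, 0], [0, 0, 0], [0, 0, 0]])

```text
t: 14.55
tool_pos: [0.4794, -0.0415, 0.0327]
orientation: [0.073, -3.14, -0.0]
ft_force: [-2.4, -1.2, 0.8]
gripper_width: 0.0
grip_force: 0.0
```

Emit:
apply_moves(jaw=[1, 1, 1, 1, 1], slide=[[-0.03, 0, 0], [-0.06, 0, 0], [-0.08, 0, 0], [-0.1, 0, 0], [-0.12, 0, 0]], dr=[[0, 0, 0], [0, 0, 0], [0, 0, 0], [0, 0, 0], [0, 0, 0]])

```text
t: 15.18
tool_pos: [0.4826, -0.0414, 0.0328]
orientation: [0.073, -3.141, -0.0]
ft_force: [-1.7, -0.6, -1.5]
gripper_width: -0.0
grip_force: 0.0
```

Emit:
apply_moves(jaw=[1, 1, 1, 1, 1], slide=[[-0.016, 0, 0], [-0.032, 0, 0], [-0.048, 0, 0], [-0.064, 0, 0], [-0.08, 0, 0]], dr=[[0, 0, 0], [0, 0, 0], [0, 0, 0], [0, 0, 0], [0, 0, 0]])

```text
t: 15.8
tool_pos: [0.4846, -0.0413, 0.0328]
orientation: [0.073, -3.141, -0.0]
ft_force: [-2.0, -1.6, -0.5]
gripper_width: 0.0003
grip_force: 0.0
```

Emit:
apply_moves(jaw=[1, 1, 1, 1, 1], slide=[[-0.016, 0, 0], [-0.032, 0, 0], [-0.048, 0, 0], [-0.064, 0, 0], [-0.08, 0, 0]], dr=[[0, 0, 0], [0, 0, 0], [0, 0, 0], [0, 0, 0], [0, 0, 0]])

```text
t: 16.42
tool_pos: [0.4866, -0.0412, 0.0328]
orientation: [0.073, -3.141, -0.0]
ft_force: [-2.1, 0.9, -1.0]
gripper_width: 0.0
grip_force: 0.0
```

Emit:
apply_moves(jaw=[1, 1, 1, 1, 1], slide=[[-0.016, 0, 0], [-0.032, 0, 0], [-0.048, 0, 0], [-0.064, 0, 0], [-0.08, 0, 0]], dr=[[0, 0, 0], [0, 0, 0], [0, 0, 0], [0, 0, 0], [0, 0, 0]])

```text
t: 17.05
tool_pos: [0.488, -0.0411, 0.0328]
orientation: [0.073, -3.139, -0.0]
ft_force: [-5.8, -2.1, 2.1]
gripper_width: 0.0002
grip_force: 0.0
```

Emit:
apply_moves(jaw=[1], slide=[[-0.016, 0, 0]], dr=[[0, 0, 0]])

```text
t: 17.18
tool_pos: [0.488, -0.041, 0.0327]
orientation: [0.073, -3.138, -0.0]
ft_force: [-7.2, -1.4, 3.7]
gripper_width: -0.0001
grip_force: 0.0
```

Emit:
apply_moves(jaw=[1, 1], slide=[[-0.02, 0, 0], [-0.03, 0, 0]], dr=[[0, 0, 0], [0, 0, 0]])

```text
t: 17.42
tool_pos: [0.488, -0.0407, 0.0326]
orientation: [0.073, -3.137, -0.001]
ft_force: [-10.1, -0.1, 3.3]
gripper_width: -0.0002
grip_force: 0.0
```

Emit:
apply_moves(jaw=[1, 1, 1, 1, 1], slide=[[0.6, 0, 0], [1.8, 0, -1.5], [1.8, -0.8, -3], [1.8, -3, -3], [1.8, -4.2, -2.4]], dr=[[0, 0, 0], [0, 0, 0], [0, 0, -4], [0, 0, -4], [0, 0, -4]])

```text
t: 18.05
tool_pos: [0.4511, -0.1508, 0.0942]
orientation: [-0.18, 3.131, -0.006]
ft_force: [0.3, 0.6, 0.1]
gripper_width: 0.0001
grip_force: 0.0
```

Emit:
apply_moves(jaw=[1, 1, 1, 1, 1], slide=[[0, 0, 1.5], [0, 0, 2.4], [0, 0, 2.4], [-0.1, 0, 2.4], [-0.2, 0, 2.4]], dr=[[0, 0, 0], [0, 0, 0], [0, 0, 0], [0, 0, 0], [0, 0, 0]])

```text
t: 18.68
tool_pos: [0.4555, -0.1477, 0.0339]
orientation: [-0.182, 3.134, -0.002]
ft_force: [0.3, -0.1, -1.2]
gripper_width: 0.0001
grip_force: 0.0
```

Emit:
apply_moves(jaw=[1, 1, 1, 1, 1], slide=[[0, 0, 0], [-0.15, 0, 0], [-0.3, 0, 0], [-0.45, 0, 0], [-0.6, 0, 0]], dr=[[0, 0, 0], [0, 0, 0], [0, 0, 0], [0, 0, 0], [0, 0, 0]])

```text
t: 19.3
tool_pos: [0.4696, -0.1456, 0.0328]
orientation: [0.182, -3.136, -0.0]
ft_force: [-2.8, -0.0, 0.7]
gripper_width: 0.0
grip_force: 1.2
```

Emit:
apply_moves(jaw=[1, 1, 1, 1, 1], slide=[[-0.15, 0, 0], [-0.3, 0, 0], [-0.45, 0, 0], [-0.58, 0, 0], [-0.66, 0, 0]], dr=[[0, 0, 0], [0, 0, 0], [0, 0, 0], [0, 0, 0], [0, 0, 0]])

```text
t: 19.92
tool_pos: [0.4861, -0.1438, 0.0328]
orientation: [0.182, -3.136, -0.0]
ft_force: [-2.5, -0.4, -0.5]
gripper_width: -0.0003
grip_force: 1.0
```

Emit:
apply_moves(jaw=[1, 1, 1, 1, 1], slide=[[-0.03, 0, 0], [-0.06, 0, 0], [-0.09, 0, 0], [-0.11, 0, 0], [-0.12, 0, 0]], dr=[[0, 0, 0], [0, 0, 0], [0, 0, 0], [0, 0, 0], [0, 0, 0]])

```text
t: 20.55
tool_pos: [0.4889, -0.1435, 0.0328]
orientation: [0.182, -3.136, -0.0]
ft_force: [-1.8, 1.0, -1.6]
gripper_width: -0.0
grip_force: 0.8
```

Emit:
apply_moves(jaw=[1, 1, 1, 1, 1], slide=[[-0.02, 0, 0], [-0.04, 0, 0], [-0.06, 0, 0], [-0.08, 0, 0], [-0.1, 0, 0]], dr=[[0, 0, 0], [0, 0, 0], [0, 0, 0], [0, 0, 0], [0, 0, 0]])

```text
t: 21.18
tool_pos: [0.4914, -0.1432, 0.0328]
orientation: [0.182, -3.136, -0.0]
ft_force: [-1.1, 0.0, -1.9]
gripper_width: 0.0
grip_force: 0.8
```

Emit:
apply_moves(jaw=[1, 1, 1, 1, 1], slide=[[-0.02, 0, 0], [-0.04, 0, 0], [-0.06, 0, 0], [-0.08, 0, 0], [-0.1, 0, 0]], dr=[[0, 0, 0], [0, 0, 0], [0, 0, 0], [0, 0, 0], [0, 0, 0]])

```text
t: 21.8
tool_pos: [0.4939, -0.1429, 0.0328]
orientation: [0.182, -3.136, 0.0]
ft_force: [-1.3, -0.3, -2.2]
gripper_width: -0.0
grip_force: 0.8
```

Emit:
apply_moves(jaw=[1, 1, 1, 1, 1], slide=[[-0.02, 0, 0], [-0.04, 0, 0], [-0.06, 0, 0], [-0.08, 0, 0], [-0.1, 0, 0]], dr=[[0, 0, 0], [0, 0, 0], [0, 0, 0], [0, 0, 0], [0, 0, 0]])

```text
t: 22.42
tool_pos: [0.4964, -0.1426, 0.0328]
orientation: [-0.182, 3.136, -0.0]
ft_force: [-1.4, -0.3, -1.0]
gripper_width: -0.0005
grip_force: 0.8
```

Emit:
apply_moves(jaw=[1, 1, 1, 1, 1], slide=[[-0.02, 0, 0], [-0.04, 0, 0], [-0.06, 0, 0], [-0.08, 0, 0], [-0.1, 0, 0]], dr=[[0, 0, 0], [0, 0, 0], [0, 0, 0], [0, 0, 0], [0, 0, 0]])

```text
t: 23.05
tool_pos: [0.4988, -0.1423, 0.0328]
orientation: [-0.182, 3.136, -0.0]
ft_force: [-2.1, 0.2, -0.9]
gripper_width: -0.0
grip_force: 0.8
```

Emit:
apply_moves(jaw=[1, 1, 1, 1, 1], slide=[[-0.03, 0, 0], [-0.06, 0, 0], [-0.09, 0, 0], [-0.12, 0, 0], [-0.15, 0, 0]], dr=[[0, 0, 0], [0, 0, 0], [0, 0, 0], [0, 0, 0], [0, 0, 0]])

```text
t: 23.68
tool_pos: [0.5026, -0.1419, 0.0328]
orientation: [-0.182, 3.136, -0.0]
ft_force: [-2.1, -0.6, -1.1]
gripper_width: 0.0001
grip_force: 0.8
```

Emit:
apply_moves(jaw=[1, 1, 1, 1, 1], slide=[[-0.12, 0, 0], [-0.36, 0, 0], [-0.62, 0, 0], [-0.9, 0, 0], [-1.18, 0, 0]], dr=[[0, 0, 0], [0, 0, 0], [0, 0, 0], [0, 0, 0], [0, 0, 0]])

```text
t: 24.3
tool_pos: [0.5324, -0.1384, 0.0329]
orientation: [-0.182, 3.136, -0.0]
ft_force: [-2.3, 0.3, 0.6]
gripper_width: 0.0001
grip_force: 1.1
```

Emit:
apply_moves(jaw=[1, 1, 1, 1, 1], slide=[[-0.3, 0, 0], [-0.6, 0, 0], [-0.9, 0, 0], [-1.2, 0, 0], [-1.4, 0, 0]], dr=[[0, 0, 0], [0, 0, 0], [0, 0, 0], [0, 0, 0], [0, 0, 0]])

```text
t: 24.92
tool_pos: [0.5671, -0.1343, 0.0328]
orientation: [-0.183, 3.136, -0.0]
ft_force: [-2.5, -0.0, 1.1]
gripper_width: -0.0003
grip_force: 1.2
```

Emit:
apply_moves(jaw=[1, 1, 0.3, 0, 0], slide=[[1.2, 0, -0.3], [1.2, 0, -2.7], [1, 1, -4.7], [0.4, 2.6, -5.5], [0.4, 3.9, -5.5]], dr=[[0, 0, 0], [0, 0, 0], [0, 0, 3], [0, 0, 3], [0, 0, 3]])

```text
t: 25.55
tool_pos: [0.5469, -0.0375, 0.1723]
orientation: [-0.101, 3.135, -0.002]
ft_force: [0.4, -0.5, -0.2]
gripper_width: 0.0543
grip_force: 0.0
```

Emit:
apply_moves(jaw=[0, 0, 0], slide=[[0, 0, 0], [0, 0, 0], [0, 0, 0]], dr=[[0, 0, 0], [0, 0, 0], [0, 0, 0]])

```text
t: 25.92
tool_pos: [0.5456, -0.0396, 0.1701]
orientation: [-0.098, 3.14, -0.0]
ft_force: [0.6, -0.2, 0.0]
gripper_width: 0.0853
grip_force: 0.0
```

Run:
```python
from h import *
s=readout.observe();print({k:np.round(s[k],4) for k in ["t","tool_pos","orientation","ft_force","gripper_width"]})
f=grab_frame("wrist")
print([(np.round(d["bbox"]),round(d["p"],2)) for d in spot_in("casting_1","wrist")])
pic(f["img"],(0,0,512,384),"pics/j.png")
```

```text
{'t': np.float64(25.925), 'tool_pos': array([ 0.5456, -0.0396,  0.1701]), 'orientation': array([-0.0984,  3.14  , -0.    ]), 'ft_force': array([ 0.6091, -0.1828,  0.0256]), 'gripper_width': np.float64(0.0853)}
[(array([134., 198., 203., 297.]), 0.88), (array([222., 139., 282., 240.]), 0.87), (array([291., 200., 362., 302.]), 0.65)]
pics/j.png scale 1.5625 off 0 0
```

View pics/j.png

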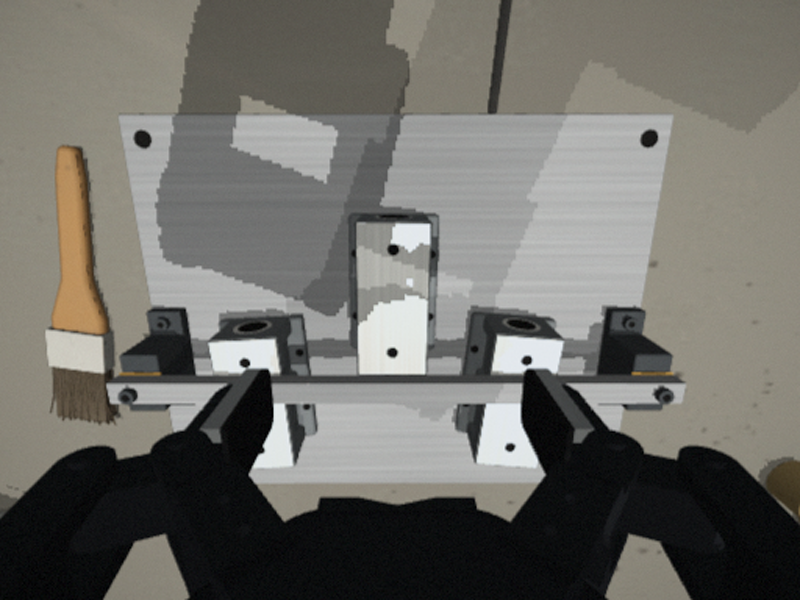

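The wrist view shows B squarely against the bar, with its top spanning (357–431, 222–374). The other two stand under the bar, more than half out.

Run:
```python
from h import *
f=grab_frame("wrist")
for p in [(357,222),(431,222),(358,374),(426,374)]: print(np.round(ray(f,np.array(p)/1.5625,.0585)[:2],4))
print("A rear top",np.round(ray(f,np.array((527,340))/1.5625,.0545)[:2],4),"C",np.round(ray(f,np.array((245,340))/1.5625,.0545)[:2],4))
print("bar front",[np.round(ray(f,np.array(p)/1.5625,.068)[:2],4) for p in [(118,382),(682,382)]])
```

```text
[ 0.5014 -0.0641]
[ 0.4988 -0.0225]
[ 0.5956 -0.0601]
[ 0.593  -0.0177]
A rear top [0.5679 0.0435] C [ 0.5786 -0.1312]
bar front [array([ 0.6049, -0.204 ]), array([0.584 , 0.1363])]
```

Emit:
apply_moves(jaw=[0, 0, 0, 0, 0], slide=[[0, -0.05, 2], [0, -0.05, 4], [0, -0.05, 5], [0, -0.05, 5.3], [0, -0.05, 5.3]], dr=[[0, 0, 0], [0, 0, 0], [0, 0, 0], [0, 0, 0], [0, 0, 0]])

```text
t: 26.7
tool_pos: [0.5458, -0.0402, 0.0382]
orientation: [-0.1, 3.14, -0.0]
ft_force: [0.2, 0.2, -0.7]
gripper_width: 0.0856
grip_force: 0.0
```

Emit:
apply_moves(jaw=[0.4, 0.6, 0.7, 0.7, 0.7], slide=[[0, 0, 0], [0, 0, 0], [0, 0, 0], [0, 0, 0], [0, 0, 0]], dr=[[0, 0, 0], [0, 0, 0], [0, 0, 0], [0, 0, 0], [0, 0, 0]], force=60)

```text
t: 27.32
tool_pos: [0.5459, -0.0402, 0.0388]
orientation: [-0.1, 3.138, -0.001]
ft_force: [-0.7, -0.9, 5.3]
gripper_width: 0.0432
grip_force: 62.9
```

Emit:
apply_moves(jaw=[0.7, 0.7, 0.7, 0.7, 0.7], slide=[[0.2, 0, 0], [0.5, 0, -0.2], [0.8, 0, -0.8], [0.8, 0, -2], [0.8, 0, -3.2]], dr=[[0, 0, 0], [0, 0, 0], [0, 0, 0], [0, 0, 0], [0, 0, 0]])

```text
t: 27.95
tool_pos: [0.5245, -0.0411, 0.119]
orientation: [0.1, -3.139, -0.001]
ft_force: [1.0, -0.3, -5.9]
gripper_width: 0.0432
grip_force: 62.1
```

Run:
```python
from h import *
f=grab_frame("scene");print([(np.round(d["bbox"]),round(d["p"],2)) for d in spot_in("tray","scene")])
g=grab_frame("side");print([(np.round(d["bbox"]),round(d["p"],2)) for d in spot_in("tray","side")])
s=readout.observe();print({k:np.round(s[k],4) for k in ["t","tool_pos","orientation","ft_force","moment","gripper_width"]})
T=[(x,y,.031) for x,y in [(-.095,-.075),(.095,-.075),(.095,.075),(-.095,.075)]]
from scipy.optimize import least_squares
m=np.array([(326,290),(275,253),(200,303)])/1.5625
def w(v): c,s_=np.cos(v[2]),np.sin(v[2]);return [(v[0]+c*x-s_*y,v[1]+s_*x+c*y,z) for x,y,z in T]
print("proj scene*1.5625",np.round(proj(f,w((.4825,.3654,np.radians(-11.7))))*1.5625))
g1=proj(g,w((.4825,.3654,np.radians(-11.7))));print("side",np.round(g1))
a=cv2.resize(f["img"][155:235,115:215],(400,320),interpolation=3);b=cv2.resize(g["img"][135:215,170:270],(400,320),interpolation=3)
pic(np.hstack([a,b]),(0,0,800,320),"pics/k.png")
```

```text
[(array([124., 163., 208., 226.]), 0.6)]
[(array([181., 153., 238., 184.]), 0.62), (array([279., 205., 320., 250.]), 0.19)]
{'t': np.float64(28.15), 'tool_pos': array([ 0.5248, -0.0411,  0.1176]), 'orientation': array([ 1.0010e-01, -3.1394e+00, -3.0000e-04]), 'ft_force': array([ 0.3099,  0.2085, -6.7972]), 'moment': array([-0.018 ,  0.0225, -0.0445]), 'gripper_width': np.float64(0.0434)}
proj scene*1.5625 [[245. 349.]
 [326. 290.]
 [277. 252.]
 [197. 304.]]
side [[178. 177.]
 [237. 175.]
 [235. 157.]
 [182. 159.]]
pics/k.png scale 1.0 off 0 0
```

View pics/k.png

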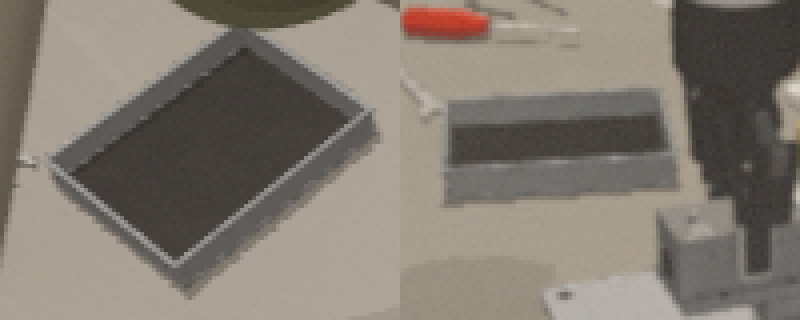

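Tray rim corners (crop pixels) in the scene half are (175,265), (374,110), (240,30) and (50,158). The side half shows the same rim, and B hangs level in the grip.

Run:
```python
from h import *
from scipy.optimize import least_squares
f=grab_frame("scene");g=grab_frame("side")
T=[(x,y,.031) for x,y in [(-.095,-.075),(.095,-.075),(.095,.075),(-.095,.075)]]
def w(v): c,s_=np.cos(v[2]),np.sin(v[2]);return [(v[0]+c*x-s_*y,v[1]+s_*x+c*y,z) for x,y,z in T]
A=np.array([(158.75,221.25),(208.5,182.5),(175,162.5),(127.5,194.5)]);B=np.array([(181.25,176.25),(238.7,173.7),(235.5,157.5),(181.2,160.5)])
r=least_squares(lambda v:np.r_[(proj(f,w(v))-A).ravel(),(proj(g,w(v))-B).ravel()],[.48,.36,-.2],loss="soft_l1");print(r.x[:2],np.degrees(r.x[2]),np.round(r.fun,1))
a=np.radians(3.65);d=r.x[:2]-readout.observe()["tool_pos"][:2]
print("slide",(d@[-np.cos(a),-np.sin(a)])/.025,(d@[-np.sin(a),np.cos(a)])/.025,"turn",-(np.degrees(r.x[2])-3.65))
```

```text
[0.48693641 0.36868283] -9.021597149857344 [ 0.3  0.8  0.2  0.1  0.6 -2.7 -1.4  0.2 -0.7  1.   0.5 -0.2 -0.5 -1.1
  0.9 -1.1]
slide 0.45762978792463255 16.45069968637881 turn 12.671597149857345
```

Emit:
apply_moves(jaw=[0.7, 0.7, 0.7, 0.7, 0.7], slide=[[0.1, 1, -0.4], [0.2, 3, -0.4], [0.3, 5, -0.4], [0.4, 7, -0.4], [0.45, 9, -0.4]], dr=[[0, 0, 0], [0, 0, 0], [0, 0, 0], [0, 0, 0], [0, 0, 0]])

```text
t: 28.88
tool_pos: [0.4989, 0.184, 0.1265]
orientation: [0.1, -3.137, 0.0]
ft_force: [0.7, 0.4, -5.6]
gripper_width: 0.0431
grip_force: 62.9
```

Emit:
apply_moves(jaw=[0.7, 0.7, 0.7, 0.7, 0.7], slide=[[0, 2, 0], [0, 4, 0], [0, 6, 0], [0, 7, 0], [0, 7.4, 0]], dr=[[0, 0, 3], [0, 0, 6], [0, 0, 9], [0, 0, 12], [0, 0, 12.7]])

```text
t: 29.5
tool_pos: [0.4872, 0.3681, 0.1261]
orientation: [-0.245, -3.129, 0.002]
ft_force: [0.2, -0.7, -6.0]
gripper_width: 0.043
grip_force: 63.1
```

Emit:
apply_moves(jaw=[0.7, 0.7, 0.7], slide=[[0, 0, 1], [0, 0, 2], [0, 0, 2]], dr=[[0, 0, 0], [0, 0, 0], [0, 0, 0]])

```text
t: 29.88
tool_pos: [0.4871, 0.3658, 0.0755]
orientation: [-0.248, -3.127, 0.005]
ft_force: [-0.4, 0.6, -5.4]
gripper_width: 0.0436
grip_force: 63.0
```

Emit:
apply_moves(jaw=[0.7, 0.7, 0.7, 0.7, 0.7], slide=[[0, 0, 0.4], [0, 0, 0.8], [0, 0, 1.2], [0, 0, 1.5], [0, 0, 1.56]], dr=[[0, 0, 0], [0, 0, 0], [0, 0, 0], [0, 0, 0], [0, 0, 0]])

```text
t: 30.5
tool_pos: [0.4879, 0.3671, 0.0382]
orientation: [-0.247, -3.131, 0.001]
ft_force: [0.5, -0.0, -5.1]
gripper_width: 0.0432
grip_force: 63.4
```

Emit:
apply_moves(jaw=[0.7, 0.7, 0.7, 0.7], slide=[[0, 0, 0.03], [0, 0, 0.06], [0, 0, 0.08], [0, 0, 0.1]], dr=[[0, 0, 0], [0, 0, 0], [0, 0, 0], [0, 0, 0]])

```text
t: 31.0
tool_pos: [0.4882, 0.3672, 0.0364]
orientation: [0.248, 3.132, 0.0]
ft_force: [-0.5, 0.8, -5.7]
gripper_width: 0.0434
grip_force: 63.4
```

Emit:
apply_moves(jaw=[0.7, 0.7, 0.7, 0.7, 0.7], slide=[[0, 0, 0.03], [0, 0, 0.06], [0, 0, 0.09], [0, 0, 0.12], [0, 0, 0.14]], dr=[[0, 0, 0], [0, 0, 0], [0, 0, 0], [0, 0, 0], [0, 0, 0]])

```text
t: 31.62
tool_pos: [0.4881, 0.3672, 0.0328]
orientation: [-0.248, -3.132, 0.0]
ft_force: [0.4, 0.1, -5.8]
gripper_width: 0.0433
grip_force: 63.4
```

Emit:
apply_moves(jaw=[0.7, 0.7, 0.7, 0.7], slide=[[0, 0, 0.02], [0, 0, 0.03], [0, 0, 0.04], [0, 0, 0.05]], dr=[[0, 0, 0], [0, 0, 0], [0, 0, 0], [0, 0, 0]])

```text
t: 32.12
tool_pos: [0.4881, 0.3672, 0.0319]
orientation: [0.248, 3.132, 0.0]
ft_force: [-1.4, -1.1, -0.8]
gripper_width: 0.0432
grip_force: 63.9
```

Emit:
apply_moves(jaw=[0.7, 0.4, 0.25, 0.25, 0.25], slide=[[0, 0, 0.02], [0, 0, 0.02], [0, 0, 0.02], [0, 0, 0.02], [0, 0, 0.02]], dr=[[0, 0, 0], [0, 0, 0], [0, 0, 0], [0, 0, 0], [0, 0, 0]])

```text
t: 32.75
tool_pos: [0.4882, 0.3672, 0.0311]
orientation: [0.248, 3.132, 0.0]
ft_force: [-0.6, -0.1, -0.1]
gripper_width: 0.0642
grip_force: 0.0
```

Emit:
apply_moves(jaw=[0.25, 0.25, 0.25, 0.25, 0.25], slide=[[0, 0, -0.5], [0, 0, -1.5], [0, 0, -3.5], [0, 0, -5.5], [2, 0, -6.5]], dr=[[0, 0, 0], [0, 0, 0], [0, 0, 0], [0, 0, 0], [0, 0, 0]])

```text
t: 33.38
tool_pos: [0.4407, 0.375, 0.197]
orientation: [0.252, 3.126, 0.005]
ft_force: [-1.3, 1.0, -0.9]
gripper_width: 0.0641
grip_force: 0.0
```

Run:
```python
from h import *
s=readout.observe();print({k:np.round(s[k],4) for k in ["t","tool_pos","ft_force","gripper_width"]})
f=grab_frame("scene");g=grab_frame("side")
a=cv2.resize(f["img"][150:305,115:385],(800,459),interpolation=3)
pic(a,(0,0,800,459),"pics/l.png")
```

```text
{'t': np.float64(33.375), 'tool_pos': array([0.4407, 0.375 , 0.197 ]), 'ft_force': array([-1.2705,  1.0131, -0.9271]), 'gripper_width': np.float64(0.0641)}
pics/l.png scale 1.0 off 0 0
```

View pics/l.png

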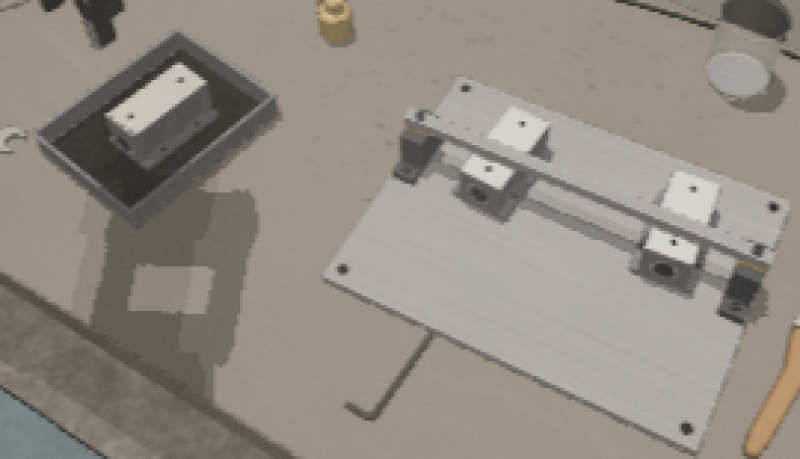

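The tall block stands upright in the tray at (160,115). The two that clear stand under the bar at (505,155) and (680,215), more than half out beyond it.

```bash
python3 -c "from cell import finish_job; print(finish_job())"
```

```text
the job is handed in; nothing more can be done
None
```

The job is handed in after about 33 s on the robot's clock: the middle block stopped against the bar (about 10 N at most) and now stands upright in the tray, and the other two cleared and stand about 19 mm past the bar's centre line.

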